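# Put the blue pliers away on the rail behind the drop-down cover

## Task

Pull down the clear cover at the front of the wooden cabinet until it is at its stop, take the blue-handled pliers off the small bench stand and hang them astride the steel rail inside, one handle on each side of the rail, in the free stretch well away from the red pair, letting go only once they rest on the rail. Then push the cover back up until it is fully shut. Leave the red and green pliers hanging where they are and do not disturb the other things on the bench.

Things in the scene. Friction and masses are not known exactly. Their poses are not given: they have to be found in the camera images.
- cabinet: Wooden cabinet, 350 mm wide, fixed. Origin at table height, middle of its front edge, below the cover's hinge; x points into it (away from the robot), y along its width. x = 0 to 115 mm is a plier bay, open above and in front when the cover is down: floor 15 mm, side walls 150 mm high, 326 mm apart. Behind it, x = 115 to 235 mm, a block 330 mm high
- canopy_edge (a point): Middle of the lower front edge of the dark canopy on top of the cabinet's rear block, 330 mm above the table at cabinet x = 87 mm, full width, 16 mm thick. It overhangs the bay to 22 mm past the rail, so over the rail the tool must lean back towards the robot by about 25 to 40 degrees. Axes as the cabinet's
- rail_mid (a point): Point on the top of the steel rail in the plier bay, at mid-width. Rail: round, 12 mm in diameter, along y from wall to wall, at cabinet x = 65 mm, top 110 mm above the table. Axes as the cabinet's. The free usable stretch is y = -115 to 115 mm, less the red pair
- cover (a joint): Angle of the cover about its bottom hinge (rad): 0 = shut (a stop), 0.7 = fully down (a stop), growing as the top comes towards the robot. The hinge is stiff: the cover stays where it is left; moving it takes 2 to 6 N at the handle
- cover_hinge (a point): Middle of the cover's hinge line, 20 mm above the table at cabinet x = 0; hinge along the cabinet's y. The cover is a clear plastic L with dark wooden edges, 320 mm wide: a panel 172 mm high, and at its top a lip reaching 64 mm back over the bay. Axes turn with the cover (z up the panel)
- cover_handle (a point): Centre of the black round bar handle on top of the cover, along y: 10 mm in diameter, 112 mm long, on two posts 100 mm apart, its centre 32 mm above the middle of the lip's 5 mm thickness. In the cover's frame it is 4 mm behind and 204 mm above the hinge. Axes turn with the cover
- blue_pliers: Pliers to be hung: blue handles, steel head, 0.11 to 0.23 kg, rigid, handles open in an upside-down V. Origin in the crotch (flat underside of the joint block, where a bar bears); z up, x the way the handles spread, y across. Block 30 (x) x 14 (y) x 36 mm high; jaws 12 mm thick to z = 62; handles 12 mm thick to z = -80, inside gap 16 mm at top, 48 at bottom (72 outside). On the stand at the start
- stand: Bench stand, fixed: wooden base 130 by 240 by 14 mm, two posts at y = +-110 mm (24 mm by 14 mm, 112 mm high) and between them a round brass bar 12 mm in diameter along y, top at 110 mm. Origin under the middle of the base. The blue and green pliers hang on it about 110 mm apart, which is where varies
- stand_mid (a point): Point on the top of the stand's brass bar, at its middle. Axes as the stand's
- green_pliers: Pliers like the blue ones but with green handles, hanging on the stand; to be left there. Origin in the crotch, axes alike
- red_pliers: Pliers like the blue ones but with red handles, hanging on the cabinet's rail; to be left there. Origin in the crotch, axes alike
- screwdriver: Screwdriver with yellow handle lying on the bench; leave alone
- hammer: Small hammer lying on the bench; leave alone
- spool: White wire spool, 64 mm across, 26 mm high, lying on the wooden board; leave alone
- tweezers: Steel tweezers, 180 mm, lying on the wooden board; leave alone
There are look-alikes about, which are no part of the job. Several things have the shape of the blue_pliers; the one meant has the colours described above. There is more than one size of the green_pliers; the job needs the smaller.

How it is judged:
On the way, in this order (a step that is already met when the one before it is completed fails the run):
1. the cover is pulled down (beyond 0.6 rad) (value of joint cover above 0.6 rad), for 0.2 s.
2. the blue pliers are lifted off the stand, gripped, with the cover still down (distance of blue_pliers from where it was at the start of the episode above 0.05 m and contact force between the fingers and blue_pliers above 0.5 N and contact force between blue_pliers and stand below 0.01 N and value of joint cover above 0.5 rad), for 0.1 s.
3. the blue pliers are astride the rail (within 8 mm of resting on it) while still gripped (x of blue_pliers in the frame of rail_mid between -0.012 and 0.012 m and y of blue_pliers in the frame of rail_mid between -0.15 and 0.15 m and z of blue_pliers in the frame of rail_mid between -0.006 and 0.008 m and angle between blue_pliers's own z axis and vertical below 0.3 rad and angle between the y axis of blue_pliers and the y axis of rail_mid, either way round below 0.4 rad and contact force between the fingers and blue_pliers above 0.3 N and value of joint cover above 0.5 rad), for 0.05 s.
4. the blue pliers hang released on the rail, cover still down (x of blue_pliers in the frame of rail_mid between -0.012 and 0.012 m and y of blue_pliers in the frame of rail_mid between -0.15 and 0.15 m and z of blue_pliers in the frame of rail_mid between -0.006 and 0.008 m and angle between blue_pliers's own z axis and vertical below 0.3 rad and angle between the y axis of blue_pliers and the y axis of rail_mid, either way round below 0.4 rad and contact force between blue_pliers and cabinet above 0.2 N and contact force between the fingers and blue_pliers below 0.05 N and value of joint cover above 0.5 rad), for 0.2 s.
At the end, for the whole second after the job is handed in: Blue pliers hang at rest on the rail, let go: crotch within 12 mm sideways and 8 mm above its top, upright within 17 deg, square within 23 deg, over 45 mm from the red pair; cover shut (under 0.05 rad); red pair on the rail, green pair on the stand within 20 mm (x of blue_pliers in the frame of rail_mid between -0.012 and 0.012 m and y of blue_pliers in the frame of rail_mid between -0.15 and 0.15 m and z of blue_pliers in the frame of rail_mid between -0.006 and 0.008 m and angle between each of blue_pliers, red_pliers, green_pliers's own z axis and vertical below 0.3 rad and angle between the y axis of each of blue_pliers, red_pliers and the y axis of rail_mid, either way round below 0.4 rad and contact force between blue_pliers and cabinet above 0.2 N and contact force between blue_pliers and red_pliers below 0.05 N and distance between blue_pliers and red_pliers above 0.045 m and linear speed of blue_pliers below 0.03 m/s and angular speed of blue_pliers below 0.5 rad/s and value of joint cover below 0.05 rad and x of red_pliers in the frame of rail_mid between -0.012 and 0.012 m and y of red_pliers in the frame of rail_mid between -0.16 and 0.16 m and z of red_pliers in the frame of rail_mid between -0.006 and 0.008 m and distance of green_pliers from where it was at the start of the episode below 0.02 m); the robot touches nothing.
It fails at once if the red pliers are knocked along or off the rail (moved over 25 mm) (distance of red_pliers from where it was at the start of the episode above 0.025 m).
It fails at once if the green pliers are moved over 25 mm (distance of green_pliers from where it was at the start of the episode above 0.025 m).
It fails at once if another thing on the bench is moved over 30 mm (distance of any of screwdriver, hammer, spool, tweezers from where it was at the start of the episode above 0.03 m).
It also fails if it takes over 67 s, if anything falls off the work surface, if the arm or the gripper's body presses on something with over 40 N, if the wrist force passes 120 N, or if a joint passes its speed limit or range.

## Robot

A 7-joint arm with a two-finger parallel gripper is mounted at the origin on the work surface. World frame = base frame: x ahead of the robot, y to its left, z up, the work surface at z = 0. Lengths are in m, angles in rad, forces in N, time in s.
With the tool pointing down it reaches from about 0.4 to 0.875 m from the base axis. Payload 19.3 kg.
Tool frame: the origin (TCP) lies between the finger pads; the fingertips stand 17 mm ahead of it and the grasp point (between the pads) lies 2 mm behind it; z points along the fingers, y is the line along which they close (so a half turn about z gives the same grasp; the last joint's range is limited). The gripper opens to 85 mm and grips with 20 to 120 N. Pads are 22 mm wide; open, the fingers measure 114 mm over their backs; the gripper's body (76 mm by 85 mm) begins 54 mm behind the grasp point. The pads swing forward as they close: fully open they stand 13 mm farther back than shut.
Start: joints at [-1.271, 0.521, -0.036, 1.599, 0.021, 1.021, -0.113], TCP at [0.226, 0.583, 0.248] pointing down, gripper open.
Joint ranges: [-2.91, 2.91], [-0.3, 2.13], [-1.5, 1.42], [0.17, 2.43], [-1.26, 4.41], [0.16, 1.93], [-2.52, 2.52]. Speed limits (rad/s): [1.89, 1.89, 2.39, 2.39, 3.01, 3.01, 3.01].

## Interface

Orientations are given as [roll, pitch, yaw] about the fixed x, y, z axes, in that order (R = Rz(yaw) Ry(pitch) Rx(roll)).
In Python, from workcell import bot gives the robot as it stands.
- The arm moves only by the shell command python3 -m inch 'ROWS' [FORCE]. ROWS is JSON, a list of rows, each a list of 7 numbers: the shift along the tool's x, y, z in units of 200 mm (1.0 is 200 mm), then the turn, a rotation vector about the tool's x, y, z in units of 90 degrees (1.0 is 90 degrees), then the opening, from 0 (shut) to 1 (fully open). In form: [[x, y, z, rx, ry, rz, grip], ...]. A call has 1 to 20 rows; each row is the pose to reach, as a shift and turn from the pose commanded when the call began, along the tool's axes at that moment; what a row does not reach only later rows make up. A row lasts 1/8 s, in which the tool goes at most 62.5 mm and 10.7 degrees, less where a joint would pass 70% of its speed; a pose out of reach is approached as far as the arm can. A call with a number of a shift or a turn outside -1 to 1 is refused whole. A call with a gripper value outside its range is refused whole. The fingers move at their own pace and stop on an object; FORCE is the grip in N (left out, the last holds). Time passes only in rows, so rows that repeat a pose let the fingers close. It gives the time, the measured TCP pose, the force, the opening and the grip force at its end, in the units of the state.
- bot.observe(): the state, without advancing time (a new reading comes with each control period).
- bot.grab_frame(name): name is "scene" or "top" or "wrist"; returns a dict with "img" (384x512x3 uint8, red, green, blue), "z_map" (384x512 float32, m along the optical axis (not along the pixel's ray), 0 where there is no reading), "vfov" (degrees; the focal length in pixels is half the picture's height over the tangent of half this angle, whatever the lens; pixels are square), "cx", "cy" (the principal point, pixels), "distortion" ([k1, k2, p1, p2, k3] as OpenCV has them; the pictures are not rectified), "rvec" (rotation vector, rad) and "tvec" (3), from world to camera coordinates, as OpenCV has them. Camera axes: x right, y down, z forward; pixel columns grow to the right and rows downward; lengths in m; the calibration is good to about 2 mm. A picture is of the moment at which its call begins.
- bot.job_done(): hands the job in; it is judged then, once.
The state is a dict: "clock": time; "qpos": joint angles; "qd": joint speeds; "joint_efforts": joint torques, N m; "position": TCP position; "tool_rot": TCP orientation; "force": force on the tool from outside, world axes, zero at the start; "moment": the same for the moment, N m; "grip_width": finger opening in m; "finger_force": force on a finger pad.
Only numpy, scipy, OpenCV 4.12 (cv2) and the standard library are available. Lean on these libraries where they do the work, as an engineer would, in place of code of your own. Each camera call takes 0.05 s, during which the arm holds its last target. There are 200 camera calls.

## Working session

There is one attempt and no reset: what is moved stays moved. The work goes in short steps, Python scripts to look and compute and a shell command to move; the robot and the scene stay as the last step left them, time stands still between calls to the robot, and variables do not carry over. Pictures are saved under pics/ and viewed, at most 10 in all, crops included, and the job is handed in when it is done.

```bash
mkdir -p pics; ls
cat > h.py <<'E'
import numpy as np, cv2
from scipy.spatial.transform import Rotation as R
from workcell import bot
def snap(name,out=None):
    f=bot.grab_frame(name); np.savez('%s.npz'%(out or name),**f)
    if out: cv2.imwrite('pics/%s.png'%out,f['img'][:,:,::-1])
    return f
def K(f):
    F=f['img'].shape[0]/2/np.tan(np.radians(f['vfov'])/2)
    return np.array([[F,0,f['cx']],[0,F,f['cy']],[0,0,1]],float)
def world(f,u,v,z=None):
    u=np.atleast_1d(u).astype(float);v=np.atleast_1d(v).astype(float)
    if z is None: z=f['z_map'][v.astype(int),u.astype(int)]
    p=cv2.undistortPoints(np.stack([u,v],-1)[:,None],K(f),np.array(f['distortion']))[:,0]
    c=np.c_[p,np.ones(len(p))]*np.reshape(z,(-1,1))
    return (c-np.ravel(f['tvec']))@cv2.Rodrigues(np.array(f['rvec'],float))[0]
def ray(f,u,v,h):
    a=world(f,u,v,0.0);b=world(f,u,v,1.0);return a+(b-a)*((h-a[:,2:])/(b-a)[:,2:])
def proj(f,P):
    return cv2.projectPoints(np.array(P,float).reshape(-1,3),np.array(f['rvec'],float),np.array(f['tvec'],float),K(f),np.array(f['distortion']))[0][:,0]
E
python3 - <<'E'
from h import *
a=snap('scene','s0');b=snap('top','t0')
for f in(a,b):
    print(f['vfov'],f['cx'],f['cy'],f['distortion'], world(f,256,192,0.0))
im=np.vstack([a['img'],b['img']])[:,:,::-1]
cv2.imwrite('pics/both0.png',cv2.resize(np.hstack([a['img'],b['img']])[:,:,::-1],(800,300)))
print(bot.observe())
E
```

```text
pics
52.2953852737357 258.5480903204463 191.3728623447501 [-0.10607879  0.          0.          0.          0.        ] [[ 0.58034657 -0.69158176  1.13783023]]
48.182215918598274 254.50199418964684 188.74927838151464 [-0.06808321  0.          0.          0.          0.        ] [[0.28838479 0.00842594 1.58654677]]
{'clock': 0.1, 'qpos': array([-1.27122175,  0.52195246, -0.03632339,  1.59994581,  0.02118251,
        1.02105699, -0.11278825]), 'qd': array([ 0.0007549 , -0.00018757, -0.00076764, -0.0009341 , -0.00161513,
       -0.00034546,  0.00093146]), 'joint_efforts': array([ 4.29566295e-03, -9.28487921e+01,  1.98442921e+00, -3.70533836e+01,
        1.81651331e-02,  5.40712557e-03,  2.59801533e-05]), 'position': array([0.22580724, 0.58249223, 0.24778638]), 'tool_rot': array([-3.14061570e+00,  5.37118252e-05,  2.77180612e+00]), 'force': array([-0.10528509,  0.2258062 , -0.64666571]), 'moment': array([ 0.01999669,  0.00661603, -0.01870598]), 'finger_force': 0.0, 'grip_width': 0.08489222965752506}
```

View pics/s0.png

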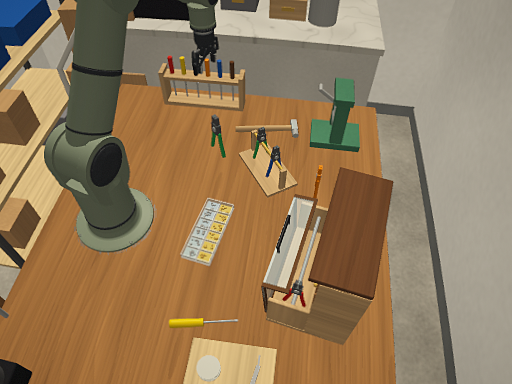

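View pics/t0.png

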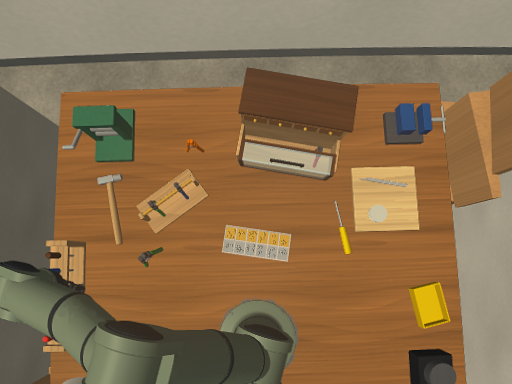

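Run:
```python
import cv2,numpy as np
s=cv2.imread('pics/s0.png');t=cv2.imread('pics/t0.png')
def c(i,x0,y0,x1,y1,k):return cv2.resize(i[y0:y1,x0:x1],None,fx=k,fy=k,interpolation=cv2.INTER_CUBIC)
a=c(s,230,115,330,195,8)[:600]; cv2.imwrite('pics/c1.png',cv2.resize(c(s,205,110,325,200,6),(720,540)))
cv2.imwrite('pics/c2.png',c(t,125,60,365,240,3.3333))
```

```text
(no output)
```

View pics/c1.png

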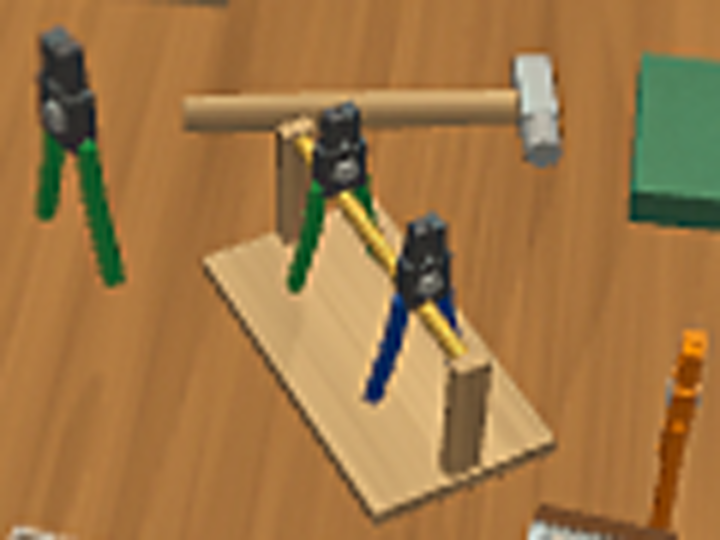

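View pics/c2.png

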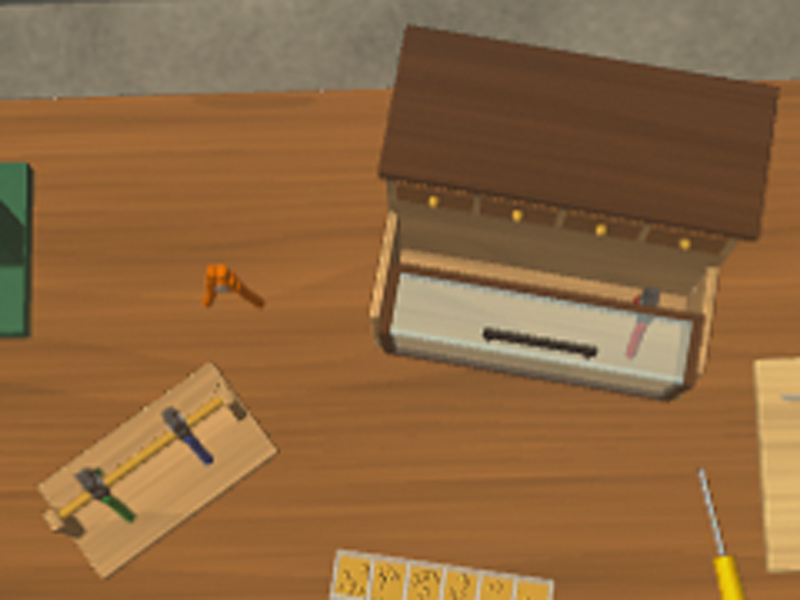

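Run:
```python
from h import *
np.set_printoptions(precision=4,suppress=True)
s=dict(np.load('s0.npz'));t=dict(np.load('t0.npz'))
tp=lambda u,v:(125+(u+.5)/3.3333-.5,60+(v+.5)/3.3333-.5)
sp=lambda u,v:(205+(u+.5)/6-.5,110+(v+.5)/6-.5)
def T(n,f,uv,h): p=ray(f,*uv,h)[0]; print(n,p); return p
a=T('hL',t,tp(486,332),.229);b=T('hR',t,tp(596,351),.229)
print('len',np.linalg.norm(a-b),'mid',(a+b)/2,'yaw',np.arctan2(*(a-b)[[1,0]])-np.pi/2)
a=T('cL',t,tp(379,178),.346);b=T('cR',t,tp(757,240),.346)
print('len',np.linalg.norm(a-b),'yaw',np.arctan2(*(a-b)[[1,0]])-np.pi/2,'mid',(a+b)/2)
a=T('pL',t,tp(53,518),.112);b=T('pR',t,tp(232,396),.112)
print('len',np.linalg.norm(a-b),'yaw',np.arctan2(*(a-b)[[1,0]])-np.pi/2,'mid',(a+b)/2)
a=T('s pL',s,sp(297,128),.112);b=T('s pR',s,sp(468,361),.112)
print('len',np.linalg.norm(a-b),'yaw',np.arctan2(*(a-b)[[1,0]])-np.pi/2,'mid',(a+b)/2)
V,U=np.mgrid[0:384,0:512]
for n,f in(('top',t),('scene',s)):
    W=world(f,U.ravel(),V.ravel()).reshape(384,512,3);f['W']=W
    rgb=f['img'].astype(int)
    # dark grey heads above stand bar
    m=(W[...,2]>.118)&(W[...,2]<.19)&(W[...,0]>.3)&(W[...,0]<.75)&(W[...,1]>.15)&(W[...,1]<.6)
    k,l,st,c=cv2.connectedComponentsWithStats(m.astype(np.uint8))
    for i in range(1,k):
        if st[i,4]>8:
            P=W[l==i];print(n,st[i],P.mean(0),P.min(0),P.max(0))
    # rail / red pliers
    m=(rgb[...,0]>130)&(rgb[...,1]<60)&(rgb[...,2]<70)&(W[...,0]>.4)&(W[...,1]<0)
    if m.sum(): print(n,'red',m.sum(),W[m].mean(0),np.argwhere(m).mean(0))
    m=(rgb[...,2]>100)&(rgb[...,0]<60)&(rgb[...,1]<80)&(W[...,0]>.3)&(W[...,1]>.1)&(W[...,1]<.6)&(W[...,2]<.15)
    if m.sum(): print(n,'blue',m.sum(),W[m].mean(0),np.argwhere(m).mean(0))
```

```text
hL [ 0.5995 -0.0572  0.229 ]
hR [ 0.578  -0.1634  0.229 ]
len 0.10832585250726122 mid [ 0.5888 -0.1103  0.229 ] yaw -0.19991427996640443
cL [0.7179 0.0405 0.346 ]
cR [ 0.6518 -0.2989  0.346 ]
len 0.34582638521715486 yaw -0.19239242098674603 mid [ 0.6849 -0.1292  0.346 ]
pL [0.4408 0.3922 0.112 ]
pR [0.5646 0.2054 0.112 ]
len 0.22407661890182778 yaw 0.585063536199522 mid [0.5027 0.2988 0.112 ]
s pL [0.441  0.3893 0.112 ]
s pR [0.5658 0.2101 0.112 ]
len 0.21832671338192963 yaw 0.6080105913554479 mid [0.5034 0.2997 0.112 ]
top [ 80 124  46  12 231] [0.736  0.5123 0.156 ] [0.7298 0.4496 0.1181] [0.7498 0.59   0.1896]
top [187 139   7   6  34] [0.6921 0.2162 0.1394] [0.6859 0.2064 0.1227] [0.6995 0.2272 0.1479]
top [173 182  10  10  53] [0.5304 0.2565 0.1536] [0.5182 0.2458 0.1183] [0.5464 0.2698 0.1776]
top [147 200  11  10  59] [0.4713 0.3431 0.1543] [0.4578 0.3319 0.1237] [0.4886 0.3552 0.1773]
top [139 251  13   6  42] [0.3073 0.3606 0.161 ] [0.3    0.3501 0.1267] [0.3167 0.3782 0.1872]
top blue 2 [0.5192 0.2513 0.1147] [191.5 181. ]
scene [332 100   8  28  91] [0.7395 0.4713 0.1533] [0.7326 0.4448 0.119 ] [0.75   0.5848 0.1897]
scene [215 116   6  18  72] [0.3083 0.3582 0.154 ] [0.3003 0.3466 0.1199] [0.3173 0.3725 0.1861]
scene [257 127   9  15 105] [0.473  0.3391 0.1466] [0.4586 0.3287 0.1183] [0.4879 0.3517 0.1756]
scene [271 145   9  16 105] [0.5332 0.253  0.1478] [0.5189 0.2427 0.1184] [0.548  0.2661 0.1749]
scene [318 165   5  11  39] [0.6926 0.2104 0.1346] [0.6867 0.1976 0.1187] [0.6989 0.2253 0.148 ]
scene red 7 [ 0.6501 -0.2371  0.0914] [295.7143 297.1429]
scene blue 2 [0.5209 0.2466 0.1183] [159.5 271. ]
```

Run:
```python
from h import *
np.set_printoptions(precision=4,suppress=True)
s=dict(np.load('s0.npz'));t=dict(np.load('t0.npz'))
V,U=np.mgrid[0:384,0:512]
o=np.array([.5995,-.1124]);yaw=-.194
A=np.array([[np.cos(yaw),-np.sin(yaw)],[np.sin(yaw),np.cos(yaw)]])
for n,f in(('top',t),('scene',s)):
    W=world(f,U.ravel(),V.ravel())
    C=np.c_[(W[:,:2]-o)@A,W[:,2]]; rgb=f['img'].reshape(-1,3).astype(int)
    near=(abs(C[:,1])<.2)&(C[:,0]>-.12)&(C[:,0]<.3)
    m=near&(C[:,2]>.335); P=C[m]
    print(n,'canopy x,y,z pct',np.percentile(P,[1,3,50,97,99],0).T)
    # front line slope
    b=[np.percentile(P[abs(P[:,1]-y)<.012,0],3) for y in np.arange(-.15,.16,.05)];print('front x by y',np.array(b))
    m=near&(rgb.max(1)<60)&(C[:,2]>.19)&(C[:,2]<.26);P=C[m]
    print('handle',len(P),np.median(P,0),P.min(0),P.max(0))
    m=near&(C[:,2]>.13)&(C[:,2]<.25)&(C[:,0]<.12);P=C[m]
    for x in np.arange(-.06,.12,.01):
        q=P[(abs(P[:,0]-x)<.005)&(abs(P[:,1])<.13)]
        if len(q)>3: print(round(x,3),len(q),np.percentile(q[:,2],[5,50,95]))
    m=near&(C[:,2]>.13)&(C[:,2]<.16)&(abs(C[:,1])>.155);P=C[m]
    print('walls',np.percentile(P,[2,50,98],0).T,np.percentile(P[P[:,1]>0],[3,97],0).T,np.percentile(P[P[:,1]<0],[3,97],0).T)
```

```text
top canopy x,y,z pct [[ 0.0912  0.093   0.1614  0.2325  0.2358]
 [-0.1699 -0.163   0.0006  0.1643  0.1714]
 [ 0.3383  0.3402  0.3455  0.3502  0.3514]]
front x by y [0.0922 0.0929 0.0927 0.0931 0.0932 0.0932 0.0934]
handle 47 [-0.0125  0.0024  0.2273] [-0.0148 -0.0523  0.2168] [-0.0097  0.0552  0.234 ]
-0.02 232 [0.1513 0.1861 0.1969]
-0.01 342 [0.1377 0.1946 0.2298]
0.0 168 [0.1894 0.195  0.2007]
0.01 233 [0.1909 0.1953 0.201 ]
0.02 232 [0.1911 0.1961 0.2013]
0.03 233 [0.1929 0.1971 0.2035]
0.04 232 [0.1933 0.1985 0.204 ]
0.05 183 [0.1953 0.1997 0.2043]
0.06 5 [0.1667 0.1714 0.1748]
0.07 14 [0.1391 0.1704 0.1772]
0.08 9 [0.1381 0.1639 0.1737]
0.11 38 [0.2091 0.2292 0.2402]
walls [[ 0.0049  0.0748  0.1209]
 [-0.1742  0.1634  0.1753]
 [ 0.1348  0.1494  0.1572]] [[0.0054 0.1209]
 [0.1607 0.1753]
 [0.1407 0.156 ]] [[ 0.0059  0.1203]
 [-0.1744 -0.1612]
 [ 0.1343  0.1573]]
scene canopy x,y,z pct [[ 0.0926  0.0955  0.165   0.2327  0.2357]
 [-0.1766 -0.1739 -0.0338  0.1571  0.1665]
 [ 0.3401  0.3427  0.3459  0.3486  0.3493]]
front x by y [0.0947 0.0954 0.0952 0.0961 0.096  0.0966 0.0965]
handle 105 [-0.0085 -0.0138  0.2265] [-0.0154 -0.1614  0.1911] [0.0464 0.0521 0.2315]
-0.02 91 [0.1901 0.1929 0.2097]
-0.01 321 [0.1916 0.1961 0.2296]
0.0 282 [0.1915 0.1948 0.1975]
0.01 283 [0.1926 0.1953 0.1986]
0.02 282 [0.1937 0.1965 0.1996]
0.03 276 [0.1943 0.1972 0.1998]
0.04 290 [0.1957 0.1985 0.2017]
0.05 231 [0.1946 0.1999 0.203 ]
0.06 39 [0.1317 0.1556 0.1743]
0.07 42 [0.1334 0.1492 0.1744]
0.08 31 [0.1305 0.147  0.172 ]
0.11 7 [0.2251 0.2302 0.233 ]
walls [[-0.0106  0.0852  0.2305]
 [-0.178  -0.1752  0.1683]
 [ 0.1308  0.1474  0.1579]] [[0.0525 0.0889]
 [0.1596 0.1724]
 [0.132  0.1527]] [[-0.0087  0.2286]
 [-0.1779 -0.1617]
 [ 0.131   0.1572]]
```

```bash
cat > plan.py <<'E'
# usage: plan.py "x y z psi lean" ... -> rows for way points from present pose
import sys
from h import *
o=bot.observe(); p=o['position']; R0=R.from_euler('xyz',o['tool_rot'])
print('t',round(o['clock'],2),'at',p.round(4),'F',o['force'].round(1),'w',round(o['grip_width'],4),'Rdeg',np.degrees(o['tool_rot']).round(1))
for a in sys.argv[1:]:
    v=np.array(a.split(),float)
    Rt=R.from_euler('z',v[3])*R.from_euler('x',np.pi)*R.from_euler('y',v[4])
    d=R0.inv().apply(v[:3]-p)/.2; w=(R0.inv()*Rt).as_rotvec()/(np.pi/2)
    print(np.r_[d,w].round(3).tolist(),'rows>=',max(np.linalg.norm(d)*.2/.0625,np.linalg.norm(w)*90/10.7).round(1), '' if max(abs(d))<=1 else 'TOO FAR')
E
python3 plan.py "0.30 0.45 0.30 2.4 0" "0.37 0.35 0.33 2.1 0"
```

```text
t 0.1 at [0.2258 0.5825 0.2478] F [-0.1  0.2 -0.6] w 0.0849 Rdeg [-179.9    0.   158.8]
[-0.585, -0.484, -0.261, -0.001, 0.0, 0.237] rows>= 2.6 
[-1.092, -0.824, -0.41, -0.001, 0.0, 0.428] rows>= 4.6 TOO FAR
```

```bash
python3 -m inch '[[-0.3,-0.24,-0.2,0,0,0.12,1],[-0.6,-0.48,-0.42,0,0,0.24,1],[-0.9,-0.7,-0.42,0,0,0.36,1],[-0.9,-0.7,-0.42,0,0,0.4,1]]'; python3 plan.py "0.45 0.18 0.33 1.8 0" "0.55 0.05 0.33 1.5 0"
```

```text
clock: 0.6
position: [0.3439, 0.3852, 0.3328]
tool_rot: [3.141, -0.0, 2.139]
force: [1.2, 0.7, 0.7]
grip_width: 0.0855
finger_force: 0.0
t 0.6 at [0.3439 0.3852 0.3328] F [1.2 0.7 0.7] w 0.0855 Rdeg [180.   -0.  122.6]
[-1.15, -0.105, 0.014, 0.0, -0.0, 0.216] rows>= 3.7 TOO FAR
[-1.967, -0.034, 0.014, 0.0, -0.0, 0.407] rows>= 6.3 TOO FAR
```

```bash
python3 -m inch '[[-0.3,0,0,0,0,0.08,1],[-0.6,0,0,0,0,0.16,1],[-0.9,0,0,0,0,0.25,1],[-0.98,0,0,0,0,0.25,1]]'; python3 plan.py "0.50 0.08 0.33 1.6 0" "0.56 -0.05 0.31 1.372 0"  "0.587 -0.11 0.31 1.372 0"
```

```text
clock: 1.1
position: [0.4508, 0.2191, 0.3324]
tool_rot: [3.141, 0.001, 1.744]
force: [-0.3, 0.3, 0.0]
grip_width: 0.0853
finger_force: 0.0
t 1.1 at [0.4508 0.2191 0.3324] F [-0.3  0.3  0. ] w 0.0853 Rdeg [180.    0.   99.9]
[-0.727, 0.122, 0.012, 0.0, 0.0, 0.092] rows>= 2.4 
[-1.419, 0.306, 0.113, 0.0, 0.0, 0.237] rows>= 4.7 TOO FAR
[-1.738, 0.387, 0.113, 0.0, 0.0, 0.237] rows>= 5.7 TOO FAR
```

```bash
python3 -m inch '[[-0.3,0.05,0,0,0,0.08,1],[-0.6,0.12,0,0,0,0.16,1],[-0.9,0.2,0.05,0,0,0.237,1],[-0.98,0.22,0.1,0,0,0.237,1]]'; python3 plan.py  "0.587 -0.11 0.31 1.372 0"
python3 - <<'E'
from h import *
o=bot.observe();print(o['qpos'].round(2))
E
```

```text
clock: 1.6
position: [0.5285, 0.0344, 0.3119]
tool_rot: [3.141, 0.001, 1.374]
force: [0.2, 1.0, 0.5]
grip_width: 0.0851
finger_force: 0.0
t 1.6 at [0.5285 0.0344 0.3119] F [0.2 1.  0.5] w 0.0851 Rdeg [1.80e+02 1.00e-01 7.87e+01]
[-0.651, 0.428, 0.011, 0.0, 0.001, 0.001] rows>= 2.5 
[-0.56  0.33  0.49  1.79 -0.18  1.06 -0.2 ]
```

```bash
python3 -m inch '[[-0.3,0.2,0.01,0,0,0,1],[-0.64,0.43,0.01,0,0,0,1],[-0.64,0.43,0.01,0,0,0,1]]'
python3 - <<'E'
from h import *
np.set_printoptions(precision=4,suppress=True)
f=snap('wrist','w1');print(proj(f,[[.5875,-.1085,.229]]))
V,U=np.mgrid[0:384,0:512];W=world(f,U.ravel(),V.ravel());g=f['img'].reshape(-1,3).max(1)
m=(W[:,2]>.218)&(W[:,2]<.24)&(abs(W[:,0]-.587)<.05)&(abs(W[:,1]+.11)<.08);P=W[m]
print(len(P),P.mean(0),P.min(0),P.max(0),np.linalg.svd(P[:,:2]-P[:,:2].mean(0),full_matrices=False)[2][0])
E
python3 plan.py "0.5875 -0.1085 0.234 1.372 0"
```

```text
clock: 1.98
position: [0.5881, -0.1074, 0.3098]
tool_rot: [-3.141, 0.001, 1.377]
force: [0.3, 1.0, 0.6]
grip_width: 0.0854
finger_force: 0.0
[[254.8223 208.2098]]
2025 [ 0.5898 -0.1061  0.2269] [ 0.5736 -0.1662  0.222 ] [ 0.6044 -0.0552  0.2297] [-0.1982 -0.9802]
t 2.02 at [ 0.5886 -0.1098  0.3098] F [-3.3 -2.2 -1.9] w 0.0854 Rdeg [1.80e+02 1.00e-01 7.88e+01]
[0.006, -0.007, 0.379, 0.0, 0.001, 0.002] rows>= 1.2
```

View pics/w1.png

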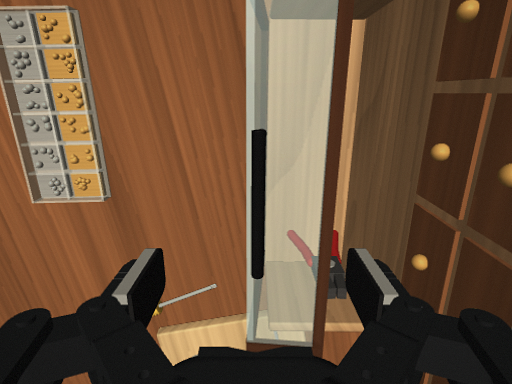

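```bash
python3 -m inch '[[0,0,0.2,0,0,0,1],[0,0,0.39,0,0,0,1],[0,0,0.39,0,0,0,0.3],[0,0,0.39,0,0,0,0],[0,0,0.39,0,0,0,0],[0,0,0.39,0,0,0,0],[0,0,0.39,0,0,0,0]]' 40
cat > arc.py <<'E'
from h import *
import sys
# origin, yaw; present handle radius from hinge; targets for cover angle q
o=bot.observe();p=o['position'];R0=R.from_euler('xyz',o['tool_rot'])
yaw=-.199;c=np.array([.6015,-.1128,.02]);X=np.array([np.cos(yaw),np.sin(yaw),0]);Z=np.array([0,0,1.])
q0=float(sys.argv[1]);off=float(sys.argv[2]);k=float(sys.argv[3]) # present angle, TCP above bar (along tool), turn share
h=lambda q:X*(.004*np.cos(q)-.204*np.sin(q))+Z*(.204*np.cos(q)+.004*np.sin(q))
Y=np.cross(Z,X)
t0=R0.apply([0,0,-1])*off
print('bar est',(c+h(q0)).round(4),'bar by tool',(p-t0).round(4),'w',o['grip_width'],'F',o['force'],'ff',o['finger_force'])
for q in map(float,sys.argv[4:]):
    Q=R.from_rotvec(-Y*(q-q0)*k)
    d=h(q)-h(q0)+Q.apply(t0)-t0
    print(q,np.r_[R0.inv().apply(d)/.2,(R0.inv()*Q*R0).as_rotvec()/(np.pi/2)].round(3).tolist())
E
python3 arc.py .07 .007 .6 .15 .25 .35 .45 .55 .65 .7 .72
```

```text
clock: 2.9
position: [0.5881, -0.1046, 0.2333]
tool_rot: [3.14, -0.0, 1.379]
force: [0.1, 1.2, 7.5]
grip_width: 0.0083
finger_force: 39.1
bar est [ 0.5914 -0.1108  0.2238] bar by tool [ 0.5881 -0.1046  0.2263] w 0.008291473643769922 F [0.12514753 1.21362893 7.46860176] ff 39.095603227615356
0.15 [0.001, -0.083, 0.007, -0.031, -0.0, -0.0]
0.25 [0.001, -0.185, 0.026, -0.069, -0.0, -0.0]
0.35 [0.002, -0.286, 0.054, -0.107, -0.001, -0.0]
0.45 [0.003, -0.382, 0.092, -0.145, -0.001, -0.0]
0.55 [0.003, -0.475, 0.14, -0.183, -0.001, -0.0]
0.65 [0.004, -0.562, 0.196, -0.222, -0.001, -0.0]
0.7 [0.004, -0.604, 0.227, -0.241, -0.002, -0.0]
0.72 [0.004, -0.62, 0.241, -0.248, -0.002, -0.0]
```

```bash
python3 -m inch '[[0,-0.08,0.006,-0.03,0,0,0],[0,-0.18,0.026,-0.07,0,0,0],[0,-0.285,0.054,-0.107,0,0,0],[0,-0.38,0.092,-0.145,0,0,0],[0,-0.475,0.14,-0.183,0,0,0],[0,-0.56,0.196,-0.222,0,0,0],[0,-0.6,0.224,-0.238,0,0,0],[0,-0.61,0.23,-0.242,0,0,0],[0,-0.61,0.23,-0.242,0,0,0]]'; python3 arc.py .7 .007 .6 .7
```

```text
clock: 4.03
position: [0.4733, -0.082, 0.1899]
tool_rot: [2.749, -0.001, 1.378]
force: [17.0, -2.6, 17.7]
grip_width: 0.0076
finger_force: 43.9
bar est [ 0.4757 -0.0874  0.1786] bar by tool [ 0.4759 -0.0825  0.1834] w 0.007628124127916671 F [17.04500253 -2.60881341 17.6503418 ] ff 43.886765241622925
0.7 [0.0, 0.0, 0.0, 0.0, 0.0, 0.0]
```

```bash
python3 -m inch '[[0,0.01,0,0,0,0,0.6],[0,0.01,0,0,0,0,1],[0,0,0,0,0,0,1],[0,0,-0.2,0,0,0,1],[0,0,-0.5,0,0,0,1],[0,0,-0.7,0,0,0,1]]'
python3 - <<'E'
from h import *
np.set_printoptions(precision=4,suppress=True)
V,U=np.mgrid[0:384,0:512]
yaw=-.199;o=np.array([.6015,-.1128]);A=np.array([[np.cos(yaw),-np.sin(yaw)],[np.sin(yaw),np.cos(yaw)]])
for n in('scene','top'):
    f=snap(n,n+'2');W=world(f,U.ravel(),V.ravel());C=np.c_[(W[:,:2]-o)@A,W[:,2]];rgb=f['img'].reshape(-1,3).astype(int)
    m=(rgb.max(1)<60)&(abs(C[:,0]+.13)<.04)&(abs(C[:,1])<.07)&(abs(C[:,2]-.18)<.03)
    P=C[m];print(n,'handle',len(P),np.median(P,0) if len(P) else 0)
    m=(abs(C[:,0]-.065)<.015)&(abs(C[:,1])<.08)&(C[:,2]>.085)&(C[:,2]<.125);P=C[m]
    print('rail',len(P),P.mean(0) if len(P) else 0,np.percentile(P,[3,50,97],0).T if len(P) else 0)
    m=(C[:,0]>.02)&(C[:,0]<.1)&(C[:,1]<-.06)&(C[:,1]>-.15)&(C[:,2]>.118)&(C[:,2]<.2);P=C[m]
    print('red head',len(P),P.mean(0),P.min(0),P.max(0))
E
python3 plan.py "0.45 0.1 0.33 1.0 0.2"
```

```text
clock: 4.78
position: [0.4325, -0.0622, 0.2767]
tool_rot: [2.769, -0.009, 1.399]
force: [-1.5, 1.9, 0.9]
grip_width: 0.0857
finger_force: 0.0
scene handle 98 [-0.1246 -0.0012  0.182 ]
rail 186 [0.067  0.0003 0.1086] [[ 0.0612  0.067   0.0726]
 [-0.0687 -0.0014  0.0754]
 [ 0.1042  0.1087  0.113 ]]
red head 134 [ 0.0672 -0.113   0.1495] [ 0.0521 -0.119   0.1188] [ 0.0858 -0.1021  0.1748]
top handle 39 [-0.1275 -0.0123  0.1817]
rail 154 [0.0662 0.0011 0.1087] [[ 0.0606  0.0661  0.0724]
 [-0.0755  0.0026  0.0753]
 [ 0.1013  0.1086  0.1159]]
red head 61 [ 0.063  -0.1053  0.1528] [ 0.049  -0.1134  0.118 ] [ 0.0821 -0.0859  0.18  ]
t 4.88 at [ 0.4335 -0.0607  0.2792] F [-0.2  1.6  0. ] w 0.0851 Rdeg [158.3  -0.9  80.3]
[0.81, 0.039, -0.244, 0.209, 0.066, 0.273] rows>= 2.9
```

View pics/scene2.png

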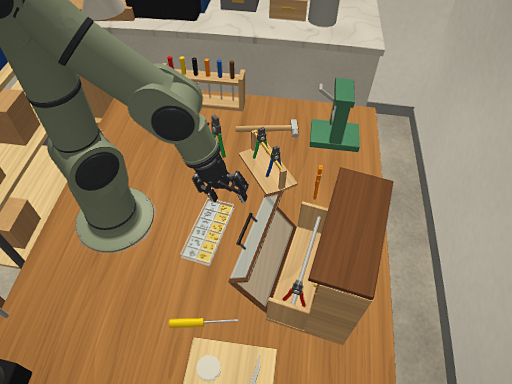

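```bash
python3 -m inch '[[0.2,0.02,-0.2,0.05,0.02,0.07,1],[0.5,0.03,-0.24,0.1,0.04,0.15,1],[0.8,0.04,-0.24,0.2,0.06,0.24,0.6],[0.81,0.04,-0.24,0.21,0.066,0.273,0.6]]'; python3 plan.py "0.48 0.22 0.25 0.597 0.52" "0.532 0.2555 0.14 .597 .52"
```

```text
clock: 5.38
position: [0.4522, 0.1028, 0.3251]
tool_rot: [-3.136, -0.194, 0.999]
force: [-1.0, -1.3, -0.5]
grip_width: 0.0521
finger_force: 0.0
t 5.38 at [0.4522 0.1028 0.3251] F [-1.  -1.3 -0.5] w 0.0521 Rdeg [-179.7  -11.1   57.2]
[0.485, -0.197, 0.479, -0.093, 0.205, 0.24] rows>= 2.8 
[0.663, -0.071, 1.074, -0.093, 0.205, 0.24] rows>= 4.0 TOO FAR
```

```bash
python3 -m inch '[[0.2,-0.08,0.1,-0.03,0.07,0.08,0.6],[0.4,-0.16,0.3,-0.06,0.14,0.16,0.6],[0.485,-0.197,0.42,-0.093,0.205,0.24,0.6],[0.485,-0.197,0.42,-0.093,0.205,0.24,0.6]]'
python3 - <<'E'
from h import *
np.set_printoptions(precision=4,suppress=True)
f=snap('wrist','w2')
V,U=np.mgrid[0:384,0:512];W=world(f,U.ravel(),V.ravel())
m=(W[:,2]>.118)&(W[:,2]<.18)&(np.hypot(W[:,0]-.532,W[:,1]-.2555)<.04);P=W[m]
X=np.array([.827,.562]);Y=np.array([-.562,.827]);D=np.c_[(P[:,:2]-[.532,.2555])@X,(P[:,:2]-[.532,.2555])@Y,P[:,2]]
print(len(P),P.mean(0),np.percentile(D,[2,10,50,90,98],0).T)
J=D[D[:,2]>.15];print('jaws',len(J),np.percentile(J,[2,50,98],0).T)
E
python3 plan.py "0.532 0.2555 0.14 .597 .52"
```

```text
clock: 5.88
position: [0.4765, 0.2138, 0.2601]
tool_rot: [3.138, -0.516, 0.598]
force: [-0.2, -1.0, 0.8]
grip_width: 0.0511
finger_force: 0.0
748 [0.5294 0.2553 0.1583] [[-0.0123 -0.012  -0.0036  0.0088  0.0122]
 [-0.007  -0.0043  0.0013  0.0069  0.01  ]
 [ 0.1245  0.1338  0.168   0.1719  0.1726]]
jaws 496 [[-0.0088 -0.0007  0.0121]
 [-0.0042  0.0021  0.0076]
 [ 0.1521  0.1711  0.1727]]
t 5.92 at [0.4775 0.2133 0.2616] F [ 0.4 -0.4  1.5] w 0.0512 Rdeg [179.8 -29.6  34.4]
[-0.001, -0.023, 0.698, 0.002, 0.002, 0.001] rows>= 2.2
```

View pics/w2.png

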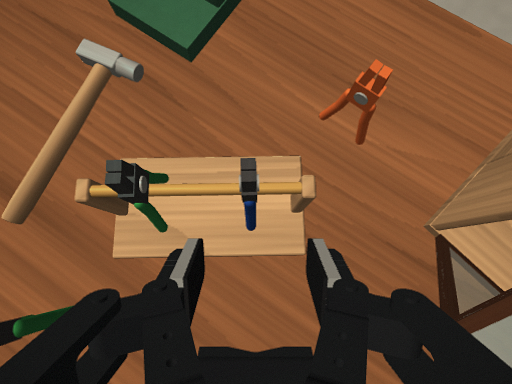

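```bash
python3 -m inch '[[0,-0.03,0.25,0,0,0,0.6],[0,-0.03,0.5,0,0,0,0.6],[0,-0.03,0.698,0,0,0,0.6],[0,-0.03,0.698,0,0,0,0.6],[0,-0.03,0.698,0,0,0,0.2],[0,-0.03,0.698,0,0,0,0],[0,-0.03,0.698,0,0,0,0],[0,-0.03,0.698,0,0,0,0]]' 40; python3 plan.py "0.532 0.2555 0.24 .597 .52" "0.532 0.2555 0.33 .597 .52"
```

```text
clock: 6.92
position: [0.5423, 0.2602, 0.1622]
tool_rot: [-3.137, -0.486, 0.597]
force: [-1.6, -1.4, 8.8]
grip_width: 0.0111
finger_force: 39.8
t 6.92 at [0.5423 0.2602 0.1622] F [-1.6 -1.4  8.8] w 0.0111 Rdeg [-179.8  -27.9   34.2]
[0.132, -0.011, -0.37, -0.003, 0.021, 0.0] rows>= 1.3 
[0.343, -0.013, -0.768, -0.003, 0.021, 0.0] rows>= 2.7
```

Run:
```python
from h import *
np.set_printoptions(precision=3,suppress=True)
o=bot.observe();print(o['qpos'],o['joint_efforts'],o['moment'],o['force'])
f=snap('scene','s3');g=snap('wrist')
a=cv2.resize(f['img'][100:220,190:310],(560,560),interpolation=cv2.INTER_CUBIC)
cv2.imwrite('pics/c3.png',a[:,:,::-1])
```

```text
[-0.724  0.475  0.256  2.141 -1.263  0.162 -0.276] [ -0.23  -68.65    6.212 -23.417  -0.343  -0.64    0.002] [-0.211  0.315 -0.012] [-1.58  -1.445  8.809]
```

View pics/c3.png

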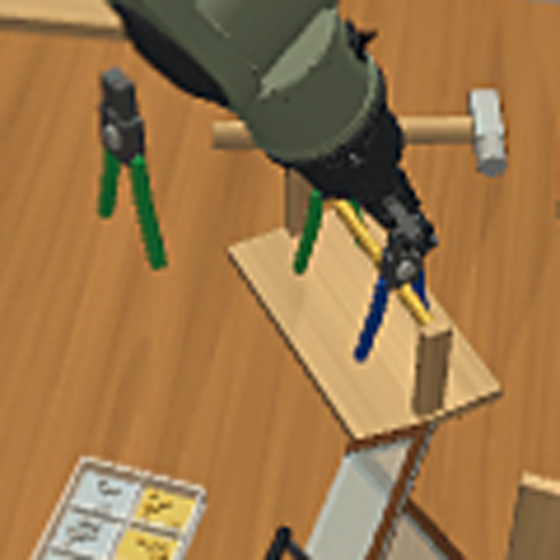

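```bash
python3 -m inch '[[0.1,0.017,-0.07,0,-0.019,0,0],[0.13,0.017,-0.13,0,-0.019,0,0],[0.2,0.017,-0.24,0,-0.019,0,0],[0.3,0.017,-0.42,0,-0.019,0,0],[0.4,0.017,-0.59,0,-0.019,0,0],[0.5,0.017,-0.76,0,-0.019,0,0],[0.5,0.017,-0.76,0,-0.019,0,0]]' 60;  python3 - <<'E'
from h import *
np.set_printoptions(precision=4,suppress=True)
o=bot.observe();print(o['qpos'],o['grip_width'])
p=o['position']
V,U=np.mgrid[0:384,0:512]
for n in('scene','top'):
    f=snap(n,n+'4')
    W=world(f,U.ravel(),V.ravel());c=f['img'].reshape(-1,3).astype(int)
    m=(c[:,2]>90)&(c[:,0]<70)&(c[:,1]<90)&(np.hypot(W[:,0]-p[0],W[:,1]-p[1])<.1)&(W[:,2]>.14)
    P=W[m];print(n,len(P));
    if len(P): print((P.mean(0)-p),P.min(0)-p,P.max(0)-p)
f=dict(np.load('scene4.npz'));a=cv2.resize(f['img'][80:220,190:330],(560,560),interpolation=cv2.INTER_CUBIC)
cv2.imwrite('pics/c4.png',a[:,:,::-1])
E
```

```text
clock: 7.9
position: [0.5595, 0.2671, 0.3447]
tool_rot: [-3.137, -0.458, 0.598]
force: [-0.1, 0.4, -2.1]
grip_width: 0.0107
finger_force: 59.1
[-1.281   0.3493  0.9911  1.9079 -0.6548  0.6697 -0.91  ] 0.010741952439772575
scene 49
[-0.024 -0.019 -0.092] [-0.0396 -0.0271 -0.1258] [ 0.0186  0.0066 -0.0427]
top 0
```

View pics/c4.png

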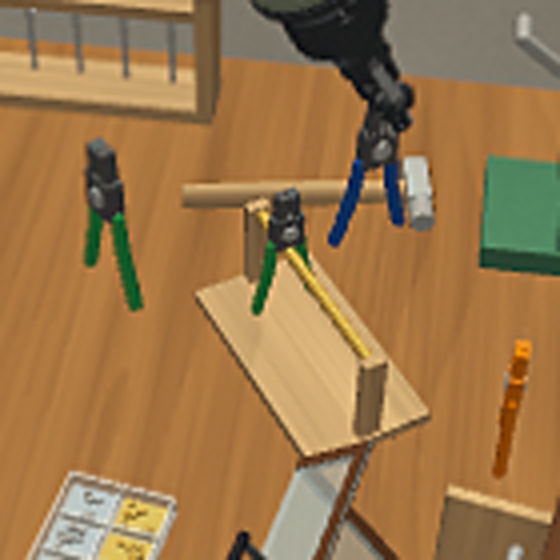

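```bash
python3 plan.py "0.575 0.15 0.355 0.33 0.487" "0.585 0.1 0.355 0.2 0.487"
```

```text
t 8.0 at [0.5584 0.267  0.3419] F [ 0.3  0.9 -0.6] w 0.0111 Rdeg [-179.7  -26.1   34.3]
[-0.205, 0.529, -0.176, -0.081, 0.021, 0.152] rows>= 1.9 
[-0.294, 0.764, -0.221, -0.118, 0.021, 0.226] rows>= 2.7
```

```bash
python3 -m inch '[[-0.07,0.18,-0.09,-0.03,0.01,0.05,0],[-0.14,0.36,-0.14,-0.055,0.02,0.1,0],[-0.205,0.53,-0.176,-0.081,0.021,0.152,0],[-0.294,0.764,-0.22,-0.118,0.021,0.226,0],[-0.294,0.764,-0.22,-0.118,0.021,0.226,0]]'; python3 plan.py "0.592 0 0.355 0 0.487" "0.5996 -0.0818 0.355 -0.199 0.487"
```

```text
clock: 8.62
position: [0.5853, 0.0966, 0.3543]
tool_rot: [3.141, -0.486, 0.193]
force: [-0.4, 0.7, -0.5]
grip_width: 0.011
finger_force: 59.1
t 8.62 at [0.5853 0.0966 0.3543] F [-0.4  0.7 -0.5] w 0.011 Rdeg [179.9 -27.9  11.1]
[-0.051, 0.481, -0.031, -0.057, 0.0, 0.109] rows>= 1.5 
[-0.088, 0.889, -0.049, -0.116, 0.0, 0.221] rows>= 2.9
```

```bash
python3 -m inch '[[-0.03,0.22,-0.02,-0.03,0,0.05,0],[-0.05,0.48,-0.03,-0.057,0,0.109,0],[-0.07,0.7,-0.04,-0.09,0,0.17,0],[-0.088,0.889,-0.049,-0.116,0,0.221,0],[-0.088,0.889,-0.049,-0.116,0,0.221,0]]'
python3 - <<'E'
from h import *
np.set_printoptions(precision=4,suppress=True)
o=bot.observe();print(o['qpos']);p=o['position']
yaw=-.199;A=np.array([[np.cos(yaw),-np.sin(yaw)],[np.sin(yaw),np.cos(yaw)]])
V,U=np.mgrid[0:384,0:512]
for n in('scene','top'):
    f=snap(n,n+'5')
    W=world(f,U.ravel(),V.ravel())-p;D=np.c_[W[:,:2]@A,W[:,2]];c=f['img'].reshape(-1,3).astype(int)
    m=(c[:,2]>80)&(c[:,0]<70)&(c[:,1]<90)&(np.hypot(D[:,0],D[:,1])<.1)&(D[:,2]>-.16)&(D[:,2]<0)
    P=D[m];print(n,len(P))
    for s in(P[P[:,0]<-.012],P[P[:,0]>=-.012]):
        if len(s)>5:
            k=np.polyfit(s[:,2],s[:,0],1);print(len(s),s.mean(0),s.min(0),s.max(0),'x=',k,'x at -.092',np.polyval(k,-.092))
f=dict(np.load('scene5.npz'));a=cv2.resize(f['img'][120:300,200:380],(594,594),interpolation=cv2.INTER_CUBIC)
cv2.imwrite('pics/c5.png',a[:,:,::-1])
E
python3 plan.py "0.5996 -0.0818 0.355 -0.199 0.487"
```

```text
clock: 9.25
position: [0.6004, -0.0804, 0.3548]
tool_rot: [-3.141, -0.486, -0.197]
force: [0.2, 0.4, -2.0]
grip_width: 0.0109
finger_force: 59.1
[-0.9562  0.4032  1.2624  1.956  -0.6611  0.6414 -1.1273]
scene 143
66 [-0.0286 -0.0045 -0.0861] [-0.0411 -0.0082 -0.1264] [-0.0184  0.0005 -0.038 ] x= [ 0.2026 -0.0112] x at -.092 -0.02985117255618425
77 [ 0.0149 -0.0046 -0.0849] [ 0.0034 -0.0079 -0.1251] [ 0.0266  0.0002 -0.0375] x= [-0.2043 -0.0024] x at -.092 0.016387534951980132
top 0
t 9.35 at [ 0.6006 -0.0781  0.3549] F [-0.  -0.2 -1.7] w 0.0107 Rdeg [-179.9  -27.8  -11.1]
[-0.001, 0.019, -0.001, -0.003, 0.001, 0.003] rows>= 0.1
```

View pics/c5.png

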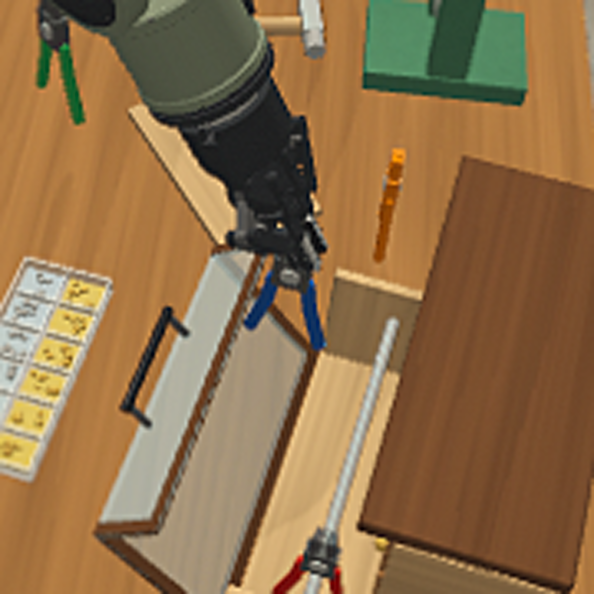

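```bash
python3 plan.py "0.628 -0.0835 0.315 -0.199 0.487" "0.669 -0.0918 0.254 -0.199 0.487" "0.671 -0.0922 0.219 -.199 .487" "0.676 -.0931 .189 -.199 .487"
```

```text
t 9.35 at [ 0.6006 -0.0781  0.3549] F [-0.  -0.2 -1.7] w 0.0107 Rdeg [-179.9  -27.8  -11.1]
[0.03, 0.001, 0.241, -0.003, 0.001, 0.003] rows>= 0.8 
[0.073, 0.003, 0.609, -0.003, 0.001, 0.003] rows>= 2.0 
[0.0, 0.003, 0.768, -0.003, 0.001, 0.003] rows>= 2.5 
[-0.048, 0.003, 0.913, -0.003, 0.001, 0.003] rows>= 2.9
```

```bash
python3 -m inch '[[0.015,0,0.12,0,0,0.003,0],[0.03,0,0.24,0,0,0.003,0],[0.052,0,0.42,0,0,0.003,0],[0.073,0,0.609,0,0,0.003,0],[0.04,0,0.69,0,0,0.003,0],[0,0,0.768,0,0,0.003,0],[0,0,0.768,0,0,0.003,0]]'
python3 - <<'E'
from h import *
np.set_printoptions(precision=4,suppress=True)
o=bot.observe();print(o['qpos'],o['force']);p=o['position']
yaw=-.199;A=np.array([[np.cos(yaw),-np.sin(yaw)],[np.sin(yaw),np.cos(yaw)]]);c0=np.array([.6015,-.1128])
V,U=np.mgrid[0:384,0:512]
for n in('scene','top'):
    f=snap(n,n+'6')
    W=world(f,U.ravel(),V.ravel());D=np.c_[(W[:,:2]-c0)@A,W[:,2]];c=f['img'].reshape(-1,3).astype(int)
    m=(c[:,2]>80)&(c[:,0]<70)&(c[:,1]<90)&(abs(D[:,0]-.06)<.06)&(abs(D[:,1]-.03)<.04)&(D[:,2]<.25)
    P=D[m];print(n,len(P))
    for s in(P[P[:,0]<.054],P[P[:,0]>=.054]):
        if len(s)>5:
            k=np.polyfit(s[:,2],s[:,0],1);print(len(s),s.mean(0),s.min(0),s.max(0),'x=',k)
    m=(abs(D[:,0]-.065)<.015)&(abs(D[:,1]+.03)<.04)&(D[:,2]>.09)&(D[:,2]<.125);P=D[m];print('rail',len(P),P.mean(0))
E
python3 plan.py  "0.676 -.0931 .189 -.199 .487" "0.6808 -.0941 .169 -.199 .487"
```

```text
clock: 10.22
position: [0.671, -0.0909, 0.2187]
tool_rot: [-3.138, -0.485, -0.198]
force: [0.3, 0.1, -0.4]
grip_width: 0.011
finger_force: 59.1
[-0.5408  0.5969  0.7889  1.9347 -0.981   0.4184 -0.8698] [ 0.3208  0.102  -0.3523]
scene 80
40 [0.0341 0.0304 0.1338] [0.0239 0.0272 0.0988] [0.0435 0.0348 0.1722] x= [0.2059 0.0065]
40 [0.0772 0.0296 0.1387] [0.0688 0.0271 0.1006] [0.086  0.0333 0.1836] x= [-0.1771  0.1017]
rail 101 [ 0.0667 -0.0314  0.1093]
top 0
rail 32 [ 0.0657 -0.0524  0.1094]
t 10.32 at [ 0.6717 -0.0916  0.2204] F [-0.3 -0.5 -1.5] w 0.0109 Rdeg [-179.8  -27.9  -11.4]
[-0.053, 0.004, 0.149, -0.003, -0.0, 0.0] rows>= 0.5 
[-0.079, 0.004, 0.249, -0.003, -0.0, 0.0] rows>= 0.8
```

```bash
python3 -m inch '[[-0.026,0,0.075,0,0,0,0],[-0.053,0,0.149,0,0,0,0],[-0.08,0,0.25,0,0,0,0],[-0.08,0,0.25,0,0,0,0],[-0.08,0,0.25,0,0,0,0]]'; python3 plan.py "0.6808 -.0941 .159 -.199 .487" "0.6808 -.0941 .15 -.199 .487"; python3 -c "
from h import *
print(bot.observe()['qpos'].round(3))"
```

```text
clock: 10.95
position: [0.681, -0.0939, 0.1695]
tool_rot: [-3.138, -0.488, -0.199]
force: [0.9, -0.1, -1.0]
grip_width: 0.0111
finger_force: 59.1
t 10.95 at [ 0.681  -0.0939  0.1695] F [ 0.9 -0.1 -1. ] w 0.0111 Rdeg [-179.8  -28.   -11.4]
[-0.025, 0.001, 0.046, -0.002, -0.001, -0.0] rows>= 0.2 
[-0.046, 0.001, 0.086, -0.002, -0.001, -0.0] rows>= 0.3 
[-0.425  0.645  0.627  1.941 -1.096  0.311 -0.755]
```

```bash
python3 -m inch '[[-0.008,0,0.015,0,0,0,0],[-0.016,0,0.03,0,0,0,0],[-0.025,0,0.046,0,0,0,0],[-0.025,0,0.046,0,0,0,0]]'; python3 plan.py "0.6808 -.0941 .154 -.199 .487" "0.6808 -.0941 .15 -.199 .487"
```

```text
clock: 11.45
position: [0.6828, -0.0941, 0.161]
tool_rot: [-3.136, -0.493, -0.201]
force: [-6.1, 5.0, 32.9]
grip_width: 0.0109
finger_force: 66.3
t 11.45 at [ 0.6828 -0.0941  0.161 ] F [-6.1  5.  32.9] w 0.0109 Rdeg [-179.7  -28.3  -11.5]
[-0.025, 0.002, 0.026, -0.003, -0.004, -0.001] rows>= 0.1 
[-0.035, 0.002, 0.044, -0.003, -0.004, -0.001] rows>= 0.2
```

```bash
python3 -m inch '[[0.003,0,-0.006,0,0,0,0],[0.003,0,-0.006,0,0,0,0]]' 40
python3 - <<'E'
from h import *
np.set_printoptions(precision=4,suppress=True)
yaw=-.199;A=np.array([[np.cos(yaw),-np.sin(yaw)],[np.sin(yaw),np.cos(yaw)]]);c0=np.array([.6015,-.1128])
V,U=np.mgrid[0:384,0:512]
f=snap('scene','scene7')
W=world(f,U.ravel(),V.ravel());D=np.c_[(W[:,:2]-c0)@A,W[:,2]];c=f['img'].reshape(-1,3).astype(int)
m=(c[:,2]>80)&(c[:,0]<70)&(c[:,1]<90)&(abs(D[:,0]-.06)<.06)&(abs(D[:,1]-.03)<.04)&(D[:,2]<.25)
P=D[m];print(len(P))
for s in(P[P[:,0]<.066],P[P[:,0]>=.066]):
    if len(s)>3: print(len(s),s.mean(0),s.min(0),s.max(0),np.polyfit(s[:,2],s[:,0],1))
a=cv2.resize(f['img'][140:300,230:390],(592,592),interpolation=cv2.INTER_CUBIC)
cv2.imwrite('pics/c6.png',a[:,:,::-1])
E
```

```text
clock: 11.7
position: [0.6822, -0.0938, 0.1613]
tool_rot: [-3.137, -0.492, -0.2]
force: [0.3, 2.8, 14.9]
grip_width: 0.0111
finger_force: 63.7
57
39 [0.0428 0.0295 0.0807] [ 0.0297 -0.0055  0.0405] [0.0535 0.0349 0.1871] [0.1962 0.027 ]
18 [0.0828 0.0287 0.0996] [0.0788 0.0255 0.0777] [0.086  0.0326 0.1265] [0.027  0.0801]
```

View pics/c6.png

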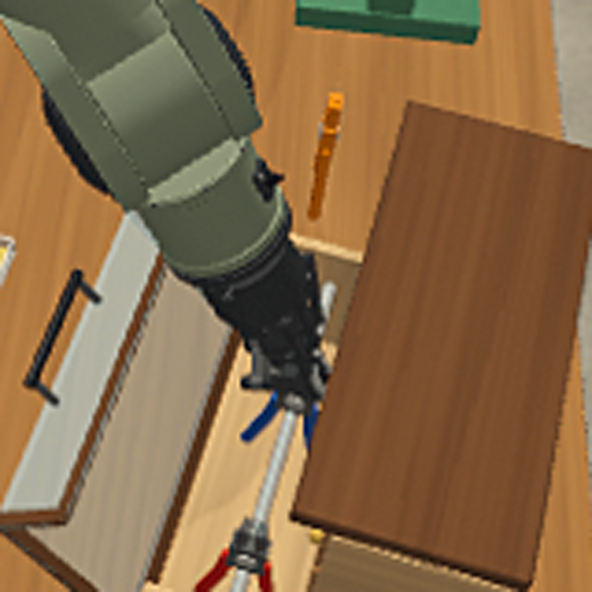

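```bash
python3 -m inch '[[0.003,0,-0.007,0,0,0,0.05],[0.003,0,-0.007,0,0,0,0.2],[0.003,0,-0.007,0,0,0,0.3],[0.003,0,-0.007,0,0,0,0.35],[0.003,0,-0.007,0,0,0,0.4],[0.003,0,-0.007,0,0,0,0.4],[0.003,0,-0.007,0,0,0,0.4]]'
python3 - <<'E'
from h import *
np.set_printoptions(precision=4,suppress=True)
f=snap('wrist','w7')
yaw=-.199;A=np.array([[np.cos(yaw),-np.sin(yaw)],[np.sin(yaw),np.cos(yaw)]]);c0=np.array([.6015,-.1128])
V,U=np.mgrid[0:384,0:512]
W=world(f,U.ravel(),V.ravel());D=np.c_[(W[:,:2]-c0)@A,W[:,2]]
m=(abs(D[:,0]-.065)<.03)&(abs(D[:,1]-.03)<.02)&(D[:,2]>.12)&(D[:,2]<.19);P=D[m];print(len(P),np.percentile(P,[2,50,98],0).T if len(P) else '')
E
python3 plan.py
```

```text
clock: 12.62
position: [0.6804, -0.0939, 0.1607]
tool_rot: [-3.138, -0.487, -0.199]
force: [-0.3, 0.0, 0.6]
grip_width: 0.0342
finger_force: 0.0
3580 [[0.0546 0.0697 0.0867]
 [0.0107 0.0296 0.0421]
 [0.1329 0.1711 0.1856]]
t 12.68 at [ 0.6804 -0.0939  0.1607] F [-0.7  0.4  0.3] w 0.0339 Rdeg [-179.8  -27.9  -11.4]
```

View pics/w7.png

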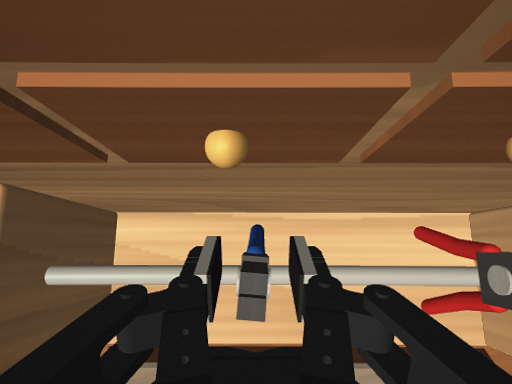

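```bash
python3 -m inch '[[0,0,-0.1,0,0,0,0.4],[0,0,-0.25,0,0,0,0.4],[0,0,-0.5,0,0,0,0.4],[0,0,-0.75,0,0,0,0.6],[0,0,-1,0,0,0,0.8],[0,0,-1,0,0,0,0.8]]'
python3 - <<'E'
from h import *
np.set_printoptions(precision=4,suppress=True)
yaw=-.199;A=np.array([[np.cos(yaw),-np.sin(yaw)],[np.sin(yaw),np.cos(yaw)]]);c0=np.array([.6015,-.1128])
V,U=np.mgrid[0:384,0:512]
for n in('scene','top','wrist'):
    f=snap(n,n+'8');W=world(f,U.ravel(),V.ravel());D=np.c_[(W[:,:2]-c0)@A,W[:,2]];c=f['img'].reshape(-1,3).astype(int)
    for nm,y in(('blue',.03),('red',-.11)):
        m=(abs(D[:,0]-.065)<.03)&(abs(D[:,1]-y)<.02)&(D[:,2]>.12)&(D[:,2]<.18);P=D[m];print(n,nm,len(P),np.percentile(P,[2,50,98],0).T.tolist() if len(P)>3 else '')
    m=(c.max(1)<60)&(abs(D[:,0]+.13)<.03)&(abs(D[:,1])<.06)&(abs(D[:,2]-.185)<.02);P=D[m];print('handle',len(P),np.median(P,0),P[:,1].min() if len(P) else '',P[:,1].max() if len(P) else '')
E
python3 plan.py "0.47 -0.085 0.30 1.372 0"
```

```text
clock: 13.42
position: [0.5885, -0.0748, 0.3397]
tool_rot: [-3.136, -0.49, -0.198]
force: [0.9, 0.5, -0.3]
grip_width: 0.0684
finger_force: 0.0
scene blue 124 [[0.050514112941860805, 0.06588136139639698, 0.08029434290420337], [0.023627281203169124, 0.02854698908172067, 0.03911464599161111], [0.12168359281965001, 0.14657006006072199, 0.17382354149275314]]
scene red 130 [[0.05272846133148967, 0.0668959978785206, 0.08126432966770705], [-0.11815536740489088, -0.11436916319156053, -0.10321656557882884], [0.12155144960829074, 0.14732267972656587, 0.17395862356363828]]
handle 90 [-0.1249 -0.0011  0.1823] -0.056852691269457 0.05404397592888321
top blue 45 [[0.05005543668444723, 0.05880449275258834, 0.07550827450632236], [0.028566459132451278, 0.03685898978326463, 0.04426850217286654], [0.12170514200194893, 0.1570350268281667, 0.17622631886250936]]
top red 58 [[0.051715091776089156, 0.06159192750669628, 0.07867648347695913], [-0.11338455649941225, -0.10523385083554726, -0.09869670575560457], [0.12321848401112155, 0.15867040234566115, 0.17483501855349276]]
handle 0 [nan nan nan]  
wrist blue 414 [[0.049286177732602646, 0.05842179738335253, 0.07251399643873692], [0.02663435626779788, 0.03457710087739842, 0.043509373378415095], [0.12668155890292082, 0.1687545050023079, 0.17267747884162116]]
wrist red 836 [[0.05117396528481283, 0.0633898889352944, 0.07940231331568992], [-0.11515412892749953, -0.10388775242371426, -0.10068885882504139], [0.12237026961925551, 0.15092268252095425, 0.17247694734600916]]
handle 0 [nan nan nan]  
t 13.57 at [ 0.5885 -0.0755  0.3369] F [-0.5 -0.7 -1.3] w 0.0685 Rdeg [-179.8  -27.9  -11.4]
[-0.591, 0.163, -0.105, 0.241, -0.245, -0.978] rows>= 8.7
  return _methods._mean(a, axis=axis, dtype=dtype,
  ret = um.true_divide(
```

```bash
cat > plan2.py <<'E'
import sys
from h import *
o=bot.observe(); p=o['position']; R0=R.from_euler('xyz',o['tool_rot'])
print('t',round(o['clock'],2),'at',p.round(4),'F',o['force'].round(1),o['tool_rot'].round(3),o['qpos'].round(2))
for a in sys.argv[1:]:
    v=np.array(a.split(),float); Rt=R.from_euler('xyz',v[3:])
    print(np.r_[R0.inv().apply(v[:3]-p)/.2,(R0.inv()*Rt).as_rotvec()/(np.pi/2)].round(3).tolist())
E
python3 plan2.py "0.46 -0.08 0.33 2.75 0 1.372"
```

```text
t 13.57 at [ 0.5885 -0.0755  0.3369] F [-0.5 -0.7 -1.3] [-3.138 -0.487 -0.199] [-0.97  0.39  1.24  2.01 -0.67  0.59 -1.12]
[-0.569, 0.148, -0.263, 0.046, -0.05, -0.999]
```

```bash
python3 -m inch '[[-0.1,0.03,-0.05,0.005,-0.005,-0.11,1],[-0.2,0.06,-0.12,0.01,-0.01,-0.22,1],[-0.3,0.09,-0.17,0.015,-0.015,-0.33,1],[-0.4,0.12,-0.21,0.02,-0.02,-0.44,1],[-0.5,0.14,-0.25,0.025,-0.03,-0.55,1],[-0.56,0.148,-0.263,0.03,-0.03,-0.66,1],[-0.569,0.148,-0.263,0.035,-0.04,-0.77,1],[-0.569,0.148,-0.263,0.04,-0.045,-0.88,1],[-0.569,0.148,-0.263,0.046,-0.05,-0.99,1],[-0.569,0.148,-0.263,0.046,-0.05,-1,1],[-0.569,0.148,-0.263,0.046,-0.05,-1,1],[-0.569,0.148,-0.263,0.046,-0.05,-1,1]]'; python3 plan2.py "0.436 -0.0793 0.2776 2.75 0 1.372" "0.4731 -0.0869 0.1851 2.75 0 1.372"
```

```text
clock: 15.08
position: [0.4598, -0.0808, 0.3305]
tool_rot: [2.75, 0.0, 1.37]
force: [0.4, 0.0, 0.1]
grip_width: 0.0853
finger_force: 0.0
t 15.07 at [ 0.4598 -0.0808  0.3305] F [0.4 0.  0.1] [2.75 0.   1.37] [-1.33 -0.26  1.16  2.2   0.56  0.73 -0.7 ]
[-0.017, -0.21, 0.2, -0.0, 0.001, -0.001]
[-0.017, -0.211, 0.699, -0.0, 0.001, -0.001]
```

```bash
python3 -m inch '[[-0.01,-0.1,0.1,0,0,0,1],[-0.017,-0.21,0.2,0,0,0,1],[-0.017,-0.21,0.4,0,0,0,1],[-0.017,-0.21,0.6,0,0,0,1],[-0.017,-0.21,0.69,0,0,0,1],[-0.017,-0.21,0.69,0,0,0,1]]'; python3 plan2.py
```

```text
clock: 15.82
position: [0.4251, -0.0787, 0.2415]
tool_rot: [2.733, -0.0, 1.371]
force: [-0.4, -0.1, -0.2]
grip_width: 0.0854
finger_force: 0.0
t 15.82 at [ 0.4251 -0.0787  0.2415] F [-0.4 -0.1 -0.2] [ 2.733 -0.     1.371] [-1.59 -0.3   1.42  2.42  0.91  0.54 -1.06]
```

```bash
python3 -m inch '[[0,0,0,0,0,0,0.5],[0,0,0,0,0,0,0],[0,0,0,0,0,0,0],[0,0,0,0,0,0,0],[0,0,0,0,0,0,0]]' 40; python3 arc.py .7 .007 .6 .6 .5 .4 .3 .2 .1 0 -.03
```

```text
clock: 16.45
position: [0.4251, -0.0782, 0.2413]
tool_rot: [2.733, -0.0, 1.373]
force: [-0.7, -0.0, -0.1]
grip_width: -0.0
finger_force: 0.0
bar est [ 0.4757 -0.0874  0.1786] bar by tool [ 0.4279 -0.0787  0.2348] w -4.392300142600449e-05 F [-0.7174759  -0.0016712  -0.08221993] ff 0.0
0.6 [-0.0, 0.102, -0.022, 0.038, 0.0, 0.0]
0.5 [-0.0, 0.205, -0.035, 0.076, 0.0, 0.0]
0.4 [-0.0, 0.309, -0.037, 0.115, 0.0, 0.0]
0.3 [-0.0, 0.413, -0.028, 0.153, 0.0, 0.0]
0.2 [-0.001, 0.515, -0.01, 0.191, 0.0, 0.0]
0.1 [-0.001, 0.615, 0.019, 0.229, 0.0, 0.0]
0.0 [-0.001, 0.712, 0.058, 0.267, 0.0, 0.0]
-0.03 [-0.001, 0.74, 0.071, 0.279, 0.0, 0.0]
```

```bash
cat > log.py <<'E'
from h import *
import json
o=bot.observe();open('log.jsonl','a').write(json.dumps([o['qpos'].tolist(),o['position'].tolist(),o['tool_rot'].tolist()])+'\n')
print(o['qpos'].round(2),o['position'].round(3),o['tool_rot'].round(2),o['force'].round(1))
E
python3 log.py; python3 plan2.py "0.47 -0.085 0.35 2.95 0 1.372" "0.6 -0.11 0.36 3.14 0 1.372"
```

```text
[-1.59 -0.3   1.42  2.42  0.91  0.54 -1.06] [ 0.425 -0.078  0.241] [ 2.73 -0.    1.37] [-0.7 -0.  -0.1]
t 16.45 at [ 0.4251 -0.0782  0.2413] F [-0.7 -0.  -0.1] [ 2.733 -0.     1.373] [-1.59 -0.3   1.42  2.42  0.91  0.54 -1.06]
[0.011, 0.424, -0.409, 0.138, -0.0, 0.001]
[0.016, 1.051, -0.192, 0.259, -0.0, 0.001]
```

```bash
python3 -m inch '[[0,0.1,-0.3,0,0,0,0.3],[0,0.2,-0.5,0.05,0,0,0.3],[0,0.31,-0.75,0.1,0,0,0.3],[0,0.31,-0.75,0.12,0,0,0.3],[0,0.31,-0.75,0.12,0,0,0.3]]'; python3 log.py;  python3 plan2.py "0.6 -0.11 0.36 3.14 0 1.372"
```

```text
clock: 17.08
position: [0.4236, -0.0778, 0.4056]
tool_rot: [2.919, -0.001, 1.372]
force: [-0.3, -0.5, -0.0]
grip_width: 0.0255
finger_force: 0.0
[-1.11 -0.26  0.93  2.01  0.32  1.09 -0.5 ] [ 0.424 -0.078  0.406] [ 2.92 -0.    1.37] [-0.3 -0.5 -0. ]
t 17.07 at [ 0.4236 -0.0778  0.4056] F [-0.3 -0.5 -0. ] [ 2.919e+00 -1.000e-03  1.372e+00] [-1.11 -0.26  0.93  2.01  0.32  1.09 -0.5 ]
[0.016, 0.824, 0.42, 0.141, -0.001, -0.0]
```

```bash
python3 -m inch '[[0,0.2,0.1,0.035,0,0,0.3],[0,0.4,0.2,0.07,0,0,0.3],[0,0.6,0.3,0.105,0,0,0.3],[0,0.82,0.42,0.14,0,0,0.3],[0,0.82,0.42,0.14,0,0,0.3]]'; python3 log.py;  python3 plan2.py "0.47 -0.085 0.25 3.14 0 1.372"
```

```text
clock: 17.7
position: [0.5566, -0.1017, 0.3714]
tool_rot: [3.135, 0.005, 1.372]
force: [-0.7, 2.1, 3.6]
grip_width: 0.0255
finger_force: 0.0
[-0.62  0.48  1.04  1.63 -0.43  1.27  0.3 ] [ 0.557 -0.102  0.371] [3.14 0.01 1.37] [-0.7  2.1  3.6]
t 17.7 at [ 0.5566 -0.1017  0.3714] F [-0.7  2.1  3.6] [3.135 0.005 1.372] [-0.62  0.48  1.04  1.63 -0.43  1.27  0.3 ]
[-0.0, -0.445, 0.604, 0.003, 0.003, 0.0]
```

```bash
python3 -m inch '[[0,0,0,0,0,0,0.3],[0,0,0,0,0,0,0.3]]'; python3 log.py; python3 plan2.py "0.47 -0.085 0.25 3.14 0 1.372"
```

```text
clock: 17.95
position: [0.5546, -0.1027, 0.3722]
tool_rot: [3.134, 0.006, 1.369]
force: [-0.8, 0.6, 0.4]
grip_width: 0.0255
finger_force: 0.0
[-0.62  0.48  1.04  1.63 -0.43  1.27  0.3 ] [ 0.555 -0.103  0.372] [3.13 0.01 1.37] [-0.8  0.6  0.4]
t 17.95 at [ 0.5546 -0.1027  0.3722] F [-0.8  0.6  0.4] [3.134 0.006 1.369] [-0.62  0.48  1.04  1.63 -0.43  1.27  0.3 ]
[0.006, -0.437, 0.608, 0.004, 0.004, -0.002]
```

```bash
python3 -m inch '[[0,-0.15,0,0,0,0,0.3],[0,-0.3,0,0,0,0,0.3],[0,-0.44,0,0,0,0,0.3],[0,-0.44,0.15,0,0,0,0.3],[0,-0.44,0.3,0,0,0,0.3],[0,-0.44,0.45,0,0,0,0.3],[0,-0.44,0.45,0,0,0,0.3]]'; python3 log.py; python3 plan2.py "0.453 -0.083 0.184 3.14 0 1.372"
```

```text
clock: 18.82
position: [0.4685, -0.0843, 0.2816]
tool_rot: [3.134, 0.004, 1.371]
force: [-0.2, 0.1, 0.4]
grip_width: 0.0257
finger_force: 0.0
[-0.74  0.4   1.05  1.98 -0.41  0.99  0.31] [ 0.468 -0.084  0.282] [3.13 0.   1.37] [-0.2  0.1  0.4]
t 18.82 at [ 0.4685 -0.0843  0.2816] F [-0.2  0.1  0.4] [3.134 0.004 1.371] [-0.74  0.4   1.05  1.98 -0.41  0.99  0.31]
[-0.007, -0.081, 0.488, 0.004, 0.003, -0.0]
```

```bash
python3 plan2.py "0.437 -0.0796 0.25 3.14 0 1.372" "0.437 -0.0796 0.183 3.14 0 1.372"; python3 -m inch '[[0,-0.1,0,0,0,0,0],[0,-0.16,0.16,0,0,0,0],[0,-0.16,0.33,0,0,0,0],[0,-0.16,0.49,0,0,0,0],[0,-0.16,0.49,0,0,0,0]]'; python3 log.py
python3 - <<'E'
from h import *
o=bot.observe();p=o['position'];R0=R.from_euler('xyz',o['tool_rot']);yaw=-.199
X=np.array([np.cos(yaw),np.sin(yaw),0]);c=np.array([.6015,-.1128,0])
for q in(.7,.6,.5,.4,.3,.2,.1,.05,0,-.03):
    xb=.004*np.cos(q)-.204*np.sin(q);z=.02+.204*np.cos(q)+.004*np.sin(q)+.004
    t=c+X*(xb-.0195)+[0,0,z];print(q,(R0.inv().apply(t-p)/.2).round(3).tolist())
E
```

```text
t 18.82 at [ 0.4685 -0.0843  0.2816] F [-0.2  0.1  0.4] [3.134 0.004 1.371] [-0.74  0.4   1.05  1.98 -0.41  0.99  0.31]
[-0.007, -0.16, 0.157, 0.004, 0.003, -0.0]
[-0.006, -0.162, 0.492, 0.004, 0.003, -0.0]
clock: 19.45
position: [0.4387, -0.0792, 0.1842]
tool_rot: [3.134, 0.005, 1.371]
force: [0.3, 0.2, 0.8]
grip_width: 0.0
finger_force: 0.0
[-0.63  0.49  0.9   2.15 -0.57  0.75  0.44] [ 0.439 -0.079  0.184] [3.13 0.   1.37] [0.3 0.2 0.8]
0.7 [-0.004, 0.092, 0.009]
0.6 [-0.004, 0.174, -0.051]
0.5 [-0.004, 0.263, -0.102]
0.4 [-0.004, 0.356, -0.144]
0.3 [-0.004, 0.453, -0.176]
0.2 [-0.004, 0.552, -0.198]
0.1 [-0.004, 0.653, -0.211]
0.05 [-0.004, 0.704, -0.213]
0 [-0.004, 0.755, -0.213]
-0.03 [-0.004, 0.786, -0.212]
```

```bash
python3 -m inch '[[0,0.09,0,0,0,0,0],[0,0.17,-0.05,0,0,0,0],[0,0.26,-0.1,0,0,0,0],[0,0.35,-0.144,0,0,0,0],[0,0.45,-0.176,0,0,0,0],[0,0.55,-0.198,0,0,0,0],[0,0.65,-0.211,0,0,0,0],[0,0.69,-0.213,0,0,0,0],[0,0.69,-0.213,0,0,0,0]]'
python3 - <<'E'
from h import *
np.set_printoptions(precision=4,suppress=True)
yaw=-.199;A=np.array([[np.cos(yaw),-np.sin(yaw)],[np.sin(yaw),np.cos(yaw)]]);c0=np.array([.6015,-.1128])
V,U=np.mgrid[0:384,0:512]
for n in('scene','wrist'):
    f=snap(n,n+'9');W=world(f,U.ravel(),V.ravel());D=np.c_[(W[:,:2]-c0)@A,W[:,2]];c=f['img'].reshape(-1,3).astype(int)
    m=(D[:,0]>-.02)&(D[:,0]<.1)&(D[:,1]<-.04)&(D[:,1]>-.1)&(D[:,2]>.185)&(D[:,2]<.215);P=D[m]
    if len(P)>9: k=np.polyfit(P[:,0],P[:,2],1);print(n,'lip slope/q',len(P),k,P[:,0].min(),P[:,0].max())
    m=(c.max(1)<60)&(abs(D[:,0])<.03)&(D[:,1]<-.025)&(D[:,1]>-.06)&(abs(D[:,2]-.226)<.012);P=D[m];print('handle',len(P),np.median(P,0) if len(P) else '')
E
python3 log.py
```

```text
clock: 20.58
position: [0.5747, -0.1066, 0.23]
tool_rot: [3.131, 0.005, 1.371]
force: [0.2, -1.0, -0.7]
grip_width: 0.0002
finger_force: 0.0
scene lip slope/q 522 [0.0733 0.1946] -0.018544703256560633 0.05402960895156183
handle 27 [-0.0069 -0.0443  0.2272]
wrist lip slope/q 342 [0.1182 0.1927] 0.02758577479819114 0.053396065158886036
handle 0 
[-0.49  0.64  0.88  1.77 -0.57  1.    0.4 ] [ 0.574 -0.106  0.229] [3.13 0.   1.37] [-0.2  0.2 -0.6]
```

```bash
python3 -m inch '[[0,0.03,0,0,0,0,0],[0,0.06,0,0,0,0,0],[0,0.075,0,0,0,0,0],[0,0.09,0,0,0,0,0],[0,0.09,0,0,0,0,0]]'; python3 log.py
```

```text
clock: 21.3
position: [0.5898, -0.1098, 0.2274]
tool_rot: [3.138, 0.004, 1.37]
force: [-20.1, 7.1, 14.2]
grip_width: -0.0003
finger_force: 10.5
[-0.47  0.66  0.87  1.72 -0.58  1.03  0.4 ] [ 0.59  -0.11   0.227] [3.14 0.   1.37] [-20.1   7.1  14.2]
```

```bash
python3 -m inch '[[0,-0.1,0,0,0,0,0],[0,-0.3,-0.1,0,0,0,0],[0,-0.5,-0.4,0,0,0,0],[0,-0.5,-0.6,0,0,0,0],[0,-0.5,-0.6,0,0,0,0]]'
python3 - <<'E'
from h import *
np.set_printoptions(precision=4,suppress=True)
yaw=-.199;A=np.array([[np.cos(yaw),-np.sin(yaw)],[np.sin(yaw),np.cos(yaw)]]);c0=np.array([.6015,-.1128])
V,U=np.mgrid[0:384,0:512]
for n in('scene','top','wrist'):
    f=snap(n,n+'10');W=world(f,U.ravel(),V.ravel());D=np.c_[(W[:,:2]-c0)@A,W[:,2]];c=f['img'].reshape(-1,3).astype(int)
    m=(D[:,0]>0)&(D[:,0]<.1)&(D[:,1]<.14)&(D[:,1]>-.14)&(D[:,2]>.185)&(D[:,2]<.21);P=D[m]
    if len(P)>9: k=np.polyfit(P[:,0],P[:,2],1);print(n,'lip slope/q',len(P),k,P[:,0].max())
    m=(c.max(1)<60)&(abs(D[:,0])<.03)&(abs(D[:,1])<.06)&(abs(D[:,2]-.226)<.012);P=D[m];print('handle',len(P),np.median(P,0) if len(P) else '')
    for nm,y in(('blue',.03),('red',-.11)):
        m=(D[:,0]>.065)&(D[:,0]<.09)&(abs(D[:,1]-y)<.025)&(D[:,2]>.12)&(D[:,2]<.18);P=D[m];print(nm,len(P),np.percentile(P,[2,50,98],0).T.tolist() if len(P)>3 else '')
    G=(W[:,2]>.118)&(W[:,2]<.19)&(np.hypot(W[:,0]-.472,W[:,1]-.341)<.05);print('green',G.sum(),W[G].mean(0) if G.any() else '')
E
python3 log.py
```

```text
clock: 21.92
position: [0.4937, -0.0898, 0.3495]
tool_rot: [3.128, 0.003, 1.371]
force: [0.6, 0.1, -0.7]
grip_width: -0.0
finger_force: 0.0
scene lip slope/q 1940 [0.0054 0.1944] 0.06604030658540276
handle 89 [ 0.0068 -0.0155  0.2278]
blue 63 [[0.06544400967060296, 0.07235188316336608, 0.08038281794241273], [0.024301315503550594, 0.027771049953480863, 0.03806099009743953], [0.12217251461675101, 0.1460598471218216, 0.17254083873611237]]
red 74 [[0.0653288644531938, 0.07314073199112181, 0.08166652524993516], [-0.11795493114226771, -0.11477991337267758, -0.10296665636814276], [0.12062412840577227, 0.14745335967076303, 0.17600519785418828]]
green 0 
top lip slope/q 524 [0.0065 0.1942] 0.06744769899314688
handle 0 
blue 0 
red 5 [[0.07543918773271072, 0.07603553013786604, 0.07958004445916418], [-0.11047201318992717, -0.1044584265254662, -0.10002565587070537], [0.15284056973157564, 0.17131529876341914, 0.17504230440328705]]
green 62 [0.4706 0.3431 0.1531]
wrist lip slope/q 20024 [0.0067 0.1941] 0.06655490150913733
handle 1684 [0.0034 0.0055 0.2275]
blue 0 
red 0 
green 0 
[-0.75  0.37  1.09  1.83 -0.36  1.15  0.25] [ 0.493 -0.089  0.346] [3.13 0.01 1.37] [ 0.2 -0.   0.8]
```

Cover slope is about 0 rad (shut). The blue pair hangs at rest on the rail, and red and green have not moved.

```bash
python3 -c "
from workcell import bot
print(bot.job_done())"
```

```text
the job is handed in; nothing more can be done
None
```

The job is handed in: the blue pliers hang on the rail, the cover measured shut (under 0.01 rad), and the red and green pairs are where they were; the hand-in returned no verdict, the bench items were not re-measured, and I viewed 12 pictures, two over the limit of 10.

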